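# Fetch a reagent through the upper half of a split-door cabinet

### The arm

A 7-joint arm with a two-finger parallel gripper is mounted at the origin on a cart in front of the work surface, level with it; the furniture and walls round the work are solid. World frame = base frame: x ahead of the robot, y to its left, z up, the work surface at z = 0. Lengths are in m, angles in rad, forces in N, time in s.
With the tool pointing down it reaches from about 0.425 to 0.825 m from the base axis. Payload 3.6 kg.
Tool frame: the origin (TCP) lies on the centre line of the jaws, within the pads' length; the fingertips stand 19 mm ahead of it and the grasp point (between the pads) is the TCP (manip.nose_length is the distance from the TCP to the fingertips, in m); z points along the fingers, y is the line along which they close (so a half turn about z gives the same grasp; the last joint's range is limited). The gripper opens to 85 mm and grips with 20 to 120 N. Pads are 22 mm wide; open, the fingers measure 114 mm over their backs; the gripper's body (76 mm by 85 mm) begins 54 mm behind the grasp point. The pads swing forward as they close: fully open they stand 13 mm farther back than shut.
Start: joints at [-1.155, 0.615, -0.013, 1.423, 0.008, 1.103, -0.04], TCP at [0.278, 0.588, 0.25] pointing down, gripper open.
Joint ranges: [-3.12, 3.12], [-0.3, 2.06], [-1.34, 1.32], [0.26, 2.42], [-1.36, 4.5], [0.01, 1.98], [-2.84, 2.84]. Speed limits (rad/s): [2.79, 2.79, 3.14, 3.14, 3.14, 3.14, 3.14].

### API

Orientations are given as a unit quaternion [w, x, y, z].
In Python, from workcell import sensors, cams, manip gives the robot as it stands.
- The arm moves only by the tool send_rows, never from a script. Its argument "deltas" is a list of rows, each a list of 7 numbers: the shift along the tool's x, y, z in cm, then the turn, a rotation vector about the tool's x, y, z in rad, then the closure, from 0 (fully open) to 1 (shut). In form: [[dx, dy, dz, wx, wy, wz, claw], ...]. A call has exactly 10 rows; each row is the pose to reach, as a shift and turn from the pose commanded when the call began, along the tool's axes at that moment; what a row does not reach only later rows make up. A row lasts 1/10 s, in which the tool goes at most 50 mm and 8.59 degrees, less where a joint would pass 70% of its speed; a pose out of reach is approached as far as the arm can. A call with a gripper value outside its range is refused whole. The fingers move at their own pace and stop on an object; the grip force is fixed at half the most. Time passes only in rows, so rows that repeat a pose let the fingers close, or fill a call up. It gives the time, the measured TCP pose, the force, the opening and the grip force at its end, in the units of the state.
- sensors.sense(): the state, without advancing time (a new reading comes with each control period).
- cams.get_image(name): name is "side" or "top"; returns a dict with "color" (400x640x3 uint8, red, green, blue), "camera_matrix" (3x3 intrinsics, pixels), "dist" ([k1, k2, p1, p2, k3] as OpenCV has them; the pictures are not rectified), "R" (3x3) and "t" (3): a world point X has camera coordinates R X + t. Camera axes: x right, y down, z forward; pixel columns grow to the right and rows downward; lengths in m; the calibration is good to about 2 mm. A picture is of the moment at which its call begins. There is no depth.
- manip.job_done(): hands the job in; it is judged then, once.
The state is a dict: "clock": time; "qpos": joint angles; "dq": joint speeds; "joint_torque": joint torques, N m; "tool_pos": TCP position; "eef_rot": TCP orientation; "force": force on the tool from outside, world axes, zero at the start; "torque": the same for the moment, N m; "finger_gap": finger opening in m; "gripper_force": force on a finger pad.
Only numpy, scipy, OpenCV 4.12 (cv2) and the standard library are available. Lean on these libraries where they do the work, as an engineer would, in place of code of your own. Each camera call takes 0.05 s, during which the arm holds its last target. There are 200 camera calls.

### The job

Lift the upper bolt and swing the clear upper half of the split-door reagent cabinet wide open, at least square to its front, while the white lower half stays shut and bolted. Stand the brown blue-capped bottle from the front of its bin on the bench, take the small white red-capped bottle from behind it and stand it on the metal tray, then put the blue-capped bottle back in its place at the front of the same bin. Leave the upper half standing open, keep both bottles upright and set them down rather than drop them, and do not disturb anything else.

Things in the scene. Friction and masses are not known exactly. Their poses are not given: they have to be found in the camera images.
- upper_half (a joint): hinge angle of the clear upper half of the split door: 0 shut, grows as it swings out towards the robot and round to the left (clockwise from above), stops at 2.4 rad; upright hinge at the cabinet's left front corner, light friction, stays where it is left
- upper_bolt (a joint): how far the upper half's drop bolt is lifted (m): 0 shot down, 0.020 fully up; the half is free from 0.014 on. It stays where it is left (friction about 1.5 N)
- lower_half (a joint): hinge angle of the white lower half (14 to 88 mm above the bench), 0 shut; same hinge line and sense; it shall stay shut
- lower_bolt (a joint): how far the lower half's drop bolt is lifted (m), 0 shot down; it shall stay down
- upper_half_hinge (a point): point on the hinge line, 145 mm up; turns with the upper half. Its x points from the door's front to the rear, y left along the front. The half is L-shaped: clear front 280 mm wide, 100 to 189 mm above the bench, and clear top that reaches 160 mm to the rear over the shelf (its edge 179 to 189 mm up) and swings with it; it clears things under 95 mm
- upper_pull (a point): where to grip the upper half's steel pull, 160 mm above the bench: an upright round bar 11 mm thick, 44 mm in front of the hinge line and 185 mm right of it, free from 128 to 179 mm above the bench on a stem at its foot that runs back to the door; can be pinched from above at any yaw
- upper_knob (a point): middle of the upper bolt's black bent knob, 153 mm above the bench when the bolt is down: an upright round peg 10 mm thick, free from 143 to 167 mm, 36 mm in front of the hinge line and 259 mm to the right of it (74 mm right of the pull); pinch it from above and lift 18 mm
- lower_knob (a point): middle of the lower bolt's identical knob, 63 mm above the bench, straight below the upper one; not to be moved
- cabinet: white bench cabinet 160 deep (x) x 308 wide (y) x 189 mm high, origin at the centre of its underside, front to its own -x (towards the robot), fixed. A shelf at 100 mm carries three bins side by side, 80 mm apart; clear fixed sides and back round it stand up to 167 mm, the sides' inner faces 136 mm either side of the centre; the hinge post at the left front corner is 184 mm high
- bin_1_front (a point): where the blue-capped bottle's centre belongs, 35 mm above the floor of its blue bin; axes as the cabinet's. Three like bins swap places: 138 (x) x 58 (y) mm, walls 3 mm, floor 103 mm above the bench. Point 26 mm in front of bin's centre. Side walls 20 mm high up to 6 mm before the centre, 52 mm from there to the rear, like the rear wall, whose inner face is 92 mm behind this point
- blue_cap_bottle_mid (a point): centre of the brown glass bottle with the blue cap: 43 mm across, 70 mm high, body to about 50 mm height, cap 25 mm across; z up. Starts at the front of its bin, nearly touching the bottle behind it
- red_cap_bottle_mid (a point): centre of the small white bottle with the red cap: 35 mm across, 55 mm high, body to about 40 mm height, cap 20 mm across; z up. Starts behind the blue-capped bottle between the bin's high walls, about 30 mm clear of the rear wall
- tray: open metal tray, 220 (x) x 130 (y) x 14 mm high, floor 4 mm thick, walls 4 mm, origin at the centre of its underside, fixed
- dropper_mid (a point): centre of the amber dropper bottle standing on the tray: 34 mm across, 102 mm high; leave alone
- white_cap_bottle_1_mid (a point): centre of a brown bottle with a white cap, 43 mm across, 70 mm high, in another bin; leave alone
- white_cap_bottle_2_mid (a point): a second one like it, in the same bin as the first; leave alone
- white_cap_bottle_3_mid (a point): a third one, alone in the remaining bin; leave alone
- stamp_mid (a point): centre of the red-handled hand stamp, 30 x 50 x 67 mm high, on the bench; leave alone
- label_roll_mid (a point): centre of the roll of labels, 60 mm across, 32 mm high, on the bench; leave alone
- timer_mid (a point): centre of the white lab timer, 34 x 64 x 60 mm high, on the bench; leave alone

How it is judged:
By the outcome, as a careful person would: the job done as asked, in the order asked, and still so for the second after the job is handed in, with the robot touching nothing.
It also fails if it takes over 72 s, if anything falls off the work surface, if the arm or the gripper's body presses on something with over 40 N, if the wrist force passes 120 N, or if a joint passes its speed limit or range.

## Working session

There is one attempt and no reset: what is moved stays moved. The work goes in short steps, Python scripts to look and compute and a tool call to move; the robot and the scene stay as the last step left them, time stands still between calls to the robot, and variables do not carry over. Pictures are saved under pics/ and viewed, at most 10 in all, crops included, and the job is handed in when it is done.

Besides the shell and the picture viewer there is one more tool, called after "Request:" in YAML: its name, and indented under it one key for each argument. send_rows: Moves the arm, as the interface text tells. Its arguments: {"type":"object","properties":{"deltas":{"type":"array","items":{"type":"array","items":{"type":"number"}}}},"required":["deltas"]}

```bash
mkdir -p pics; ls; python3 - <<'E'
from workcell import sensors,cams,manip
import cv2,numpy as np,pickle
s=sensors.sense();print({k:np.round(v,3) for k,v in s.items()})
for n in("top","side"):
    c=cams.get_image(n);pickle.dump(c,open(f"pics/{n}0.pkl","wb"))
    cv2.imwrite(f"pics/{n}0.png",c["color"][...,::-1])
    print(n,np.round(c["camera_matrix"],1).tolist(),np.round(c["dist"],3),np.round(c["R"],3).tolist(),np.round(c["t"],3),"pos",-c["R"].T@c["t"])
E
```

```text
pics
{'clock': np.float64(0.0), 'qpos': array([-1.156,  0.616, -0.013,  1.425,  0.008,  1.103, -0.04 ]), 'dq': array([ 0.001,  0.   , -0.001, -0.002,  0.001,  0.001, -0.002]), 'joint_torque': array([-0.0000e+00, -4.6921e+01,  2.5900e-01, -1.7104e+01,  1.0000e-02,
        1.0000e-02, -0.0000e+00]), 'tool_pos': array([0.278, 0.587, 0.249]), 'eef_rot': array([-0.   ,  0.219,  0.976, -0.001]), 'force': array([-0.677, -1.097,  0.124]), 'torque': array([-0.03 ,  0.039,  0.03 ]), 'gripper_force': np.float64(0.0), 'finger_gap': np.float64(0.086)}
top [[396.8, 0.0, 316.4], [0.0, 396.8, 200.9], [0.0, 0.0, 1.0]] [-0.039  0.     0.     0.     0.   ] [[0.013, -1.0, 0.023], [-0.996, -0.015, -0.088], [0.089, -0.021, -0.996]] [-0.055  0.533  1.237] pos [ 0.42176184 -0.02034824  1.28024869]
side [[462.2, 0.0, 319.6], [0.0, 462.2, 202.8], [0.0, 0.0, 1.0]] [0.015 0.    0.    0.    0.   ] [[-1.0, -0.014, -0.02], [0.013, 0.401, -0.916], [0.021, -0.916, -0.401]] [0.53  0.112 1.411] pos [0.49842601 1.25461387 0.67908873]
```

View pics/top0.png

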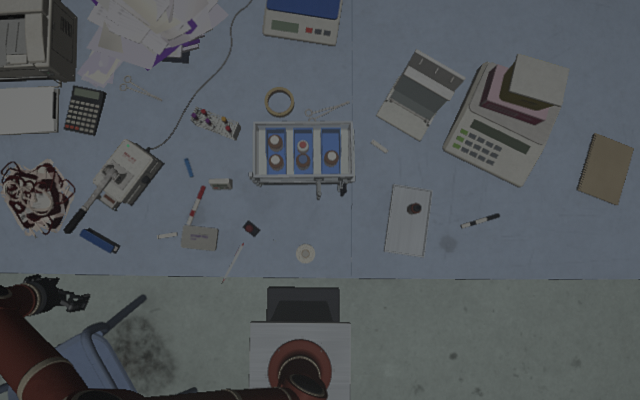

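View pics/side0.png

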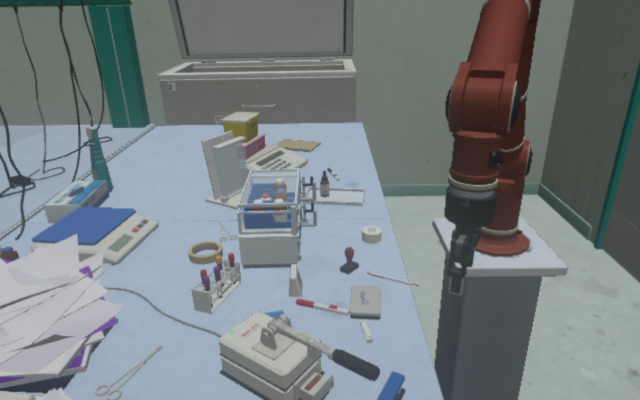

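The top view shows the cabinet at px (253–355, 122–188), the tray at (385–431, 185–255) and the dropper at (414,208). The label roll is at (305,254), the stamp at (252,228) and the timer at (221,184). The red cap is near (302,146), in the middle bin. Next I'll look at enlarged crops.

```bash
python3 - <<'E'
import cv2
t=cv2.imread("pics/top0.png")[112:262,235:435];s=cv2.imread("pics/side0.png")[150:280,230:390]
cv2.imwrite("pics/tc.png",cv2.resize(cv2.convertScaleAbs(t,alpha=1.5),None,fx=4,fy=4,interpolation=cv2.INTER_CUBIC))
cv2.imwrite("pics/sc.png",cv2.resize(cv2.convertScaleAbs(s,alpha=1.5),None,fx=4.5,fy=4.5,interpolation=cv2.INTER_CUBIC))
E
```

```text
(no output)
```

View pics/tc.png

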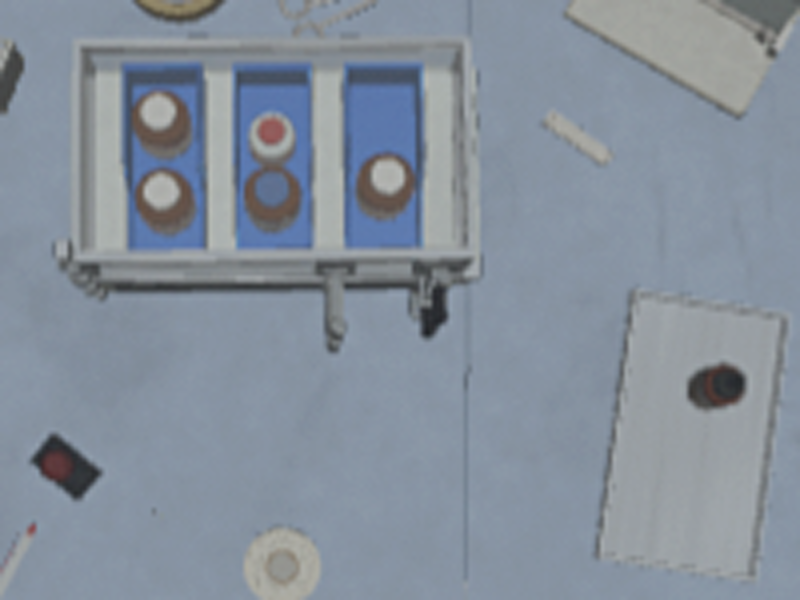

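View pics/sc.png

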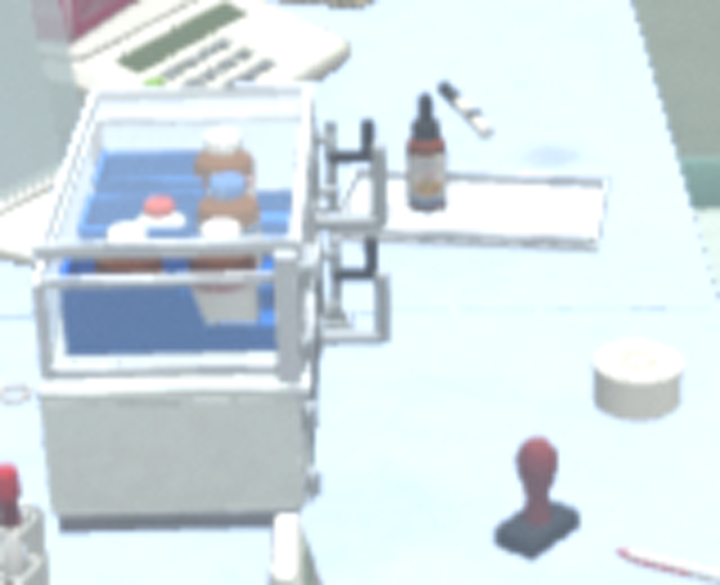

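The crops show the blue cap at top-crop (273,188) and the red cap at (271,131) behind it, in the middle bin. The pull is near (335,330), the black knob near (432,318) and the hinge post near (62,250). In the side crop the pull's bar is at (380,150–225) and the knob at (367,122–155).

```bash
cat > h.py <<'E'
import cv2,numpy as np,pickle
def ld(n): return pickle.load(open(f"pics/{n}.pkl","rb"))
def ray(c,uv):
    p=cv2.undistortPoints(np.array([[uv]],float),c["camera_matrix"],c["dist"])[0,0]
    return -c["R"].T@c["t"], c["R"].T@np.array([*p,1])
def atz(c,uv,z):
    o,d=ray(c,uv); return o+d*(z-o[2])/d[2]
def tri(c1,u1,c2,u2):
    o1,d1=ray(c1,u1);o2,d2=ray(c2,u2)
    s=np.linalg.lstsq(np.c_[d1,-d2],o2-o1,rcond=None)[0]
    a,b=o1+s[0]*d1,o2+s[1]*d2
    return (a+b)/2,np.linalg.norm(a-b)
def proj(c,X):
    return cv2.projectPoints(np.atleast_2d(np.asarray(X,float)),cv2.Rodrigues(c["R"])[0],c["t"],c["camera_matrix"],c["dist"])[0].reshape(-1,2)
T=lambda x,y:((x+.5)/4-.5+235,(y+.5)/4-.5+112)
S=lambda x,y:((x+.5)/4.5-.5+230,(y+.5)/4.5-.5+150)
E
python3 - <<'E'
from h import *
t,s=ld("top0"),ld("side0")
for n,p,z in[("blue",(273,188),.173),("red",(271,131),.158),("w1",(162,192),.173),("w2",(158,111),.173),("w3",(388,175),.173),
 ("rearL",(75,40),.167),("rearR",(470,40),.167),("rearL2",(75,40),.1),("frontR",(480,275),.1),("post",(62,250),.184),
 ("bin LR",(235,66),.155),("bin RR",(312,66),.155),("binLF",(235,248),.103),("binRF",(312,248),.103),
 ("knob",(435,300),.167),("pull",(335,325),.179),("trayTL",(632,290),.014),("trayTR",(787,316),.014),("trayBR",(754,578),.014),("trayBL",(598,557),.014),
 ("dropper",(727,384),.102),("roll",(283,566),.032),("stamp",(57,464),.06),("stampfoot",(66,468),.01)]:
    print(n,np.round(atz(t,T(*p),z),3))
for n,p,z in[("blue",(228,180),.173),("red",(159,203),.158),("pulltop",(380,150),.179),("pullbot",(380,225),.125),("knobtop",(368,122),.167),("post",(287,252),.184),("sidetopF",(297,276),.167),("lidrearfar",(95,90),.189),("lidfrontfar",(310,90),.189),("frontnear base",(312,390),.1),("foot front",(303,525),0),("foot rear",(62,525),0),("dropper",(426,98),.102),("stamp",(538,450),.062),("roll",(640,350),.032),("timer top",(288,525),.06)]:
    print("S",n,np.round(atz(s,S(*p),z),3))
E
```

```text
blue [ 0.64  -0.004  0.173]
red [ 0.684 -0.002  0.158]
w1 [0.636 0.074 0.173]
w2 [0.694 0.078 0.173]
w3 [ 0.651 -0.086  0.173]
rearL [0.746 0.139 0.167]
rearR [ 0.752 -0.144  0.167]
rearL2 [0.766 0.149 0.1  ]
frontR [ 0.591 -0.16   0.1  ]
post [0.591 0.142 0.184]
bin LR [0.732 0.025 0.155]
bin RR [ 0.734 -0.031  0.155]
binLF [0.608 0.024 0.103]
binRF [ 0.608 -0.033  0.103]
knob [ 0.563 -0.12   0.167]
pull [ 0.542 -0.049  0.179]
trayTL [ 0.593 -0.294  0.014]
trayTR [ 0.573 -0.42   0.014]
trayBR [ 0.362 -0.391  0.014]
trayBL [ 0.378 -0.265  0.014]
dropper [ 0.511 -0.346  0.102]
roll [ 0.369 -0.015  0.032]
stamp [0.445 0.159 0.06 ]
stampfoot [0.443 0.159 0.01 ]
S blue [ 0.642 -0.002  0.173]
S red [ 0.688 -0.     0.158]
S pulltop [ 0.544 -0.037  0.179]
S pullbot [ 0.545 -0.036  0.125]
S knobtop [ 0.555 -0.122  0.167]
S post [0.594 0.14  0.184]
S sidetopF [0.589 0.137 0.167]
S lidrearfar [ 0.748 -0.136  0.189]
S lidfrontfar [ 0.595 -0.13   0.189]
S frontnear base [0.582 0.154 0.1  ]
S foot front [0.592 0.144 0.   ]
S foot rear [0.742 0.141 0.   ]
S dropper [ 0.516 -0.352  0.102]
S stamp [0.447 0.162 0.062]
S roll [ 0.368 -0.028  0.032]
S timer top [0.592 0.242 0.06 ]
```

```bash
cat > go.py <<'E'
# usage: go.py x y z toolY_angle_deg  [more targets]  -> shift in cm and wz, relative to the measured pose
import sys,numpy as np
from scipy.spatial.transform import Rotation as Ro
from workcell import sensors
s=sensors.sense();q=s["eef_rot"];R=Ro.from_quat([*q[1:],q[0]]).as_matrix();p=np.array(s["tool_pos"])
ya=np.degrees(np.arctan2(R[1,1],R[0,1]))
print("clock %.1f"%s["clock"],"pos",np.round(p,4),"toolYang %.1f"%ya,"tilt",np.round(R[:2,2],3),"F",np.round(s["force"],1),"gap %.3f"%s["finger_gap"],"j",np.round(s["qpos"],2))
a=list(map(float,sys.argv[1:]))
for i in range(0,len(a),4):
    D=Ro.from_euler('z',a[i+3],degrees=True).as_matrix()
    c,n=D[0,0],D[1,0]
    G=np.array([[-n,c,0],[c,n,0],[0,0,-1.]])  # cols built below
    G=np.c_[[-n,c,0],[c,n,0],[0,0,-1]]
    G[:,0]=np.cross(G[:,1],G[:,2])
    w=Ro.from_matrix(R.T@G).as_rotvec()
    print(np.round(R.T@(np.array(a[i:i+3])-p)*100,2),np.round(w,3))
E
python3 go.py .556 -.119 .25 90 .556 -.119 .22 90
```

```text
clock 0.1 pos [0.2776 0.587  0.2492] toolYang 64.7 tilt [-0.001 -0.002] F [-0.4 -0.6  0.7] gap 0.085 j [-1.16  0.62 -0.01  1.42  0.01  1.1  -0.04]
[-5.534e+01 -5.193e+01  5.000e-02] [-0.002 -0.    -0.442]
[-55.34 -51.92   3.05] [-0.002 -0.    -0.442]
```

Request:
send_rows:
  deltas:
    - [-3.5, -3.2, 0, 0, 0, -0.03, 0]
    - [-7, -6.5, 0, 0, 0, -0.06, 0]
    - [-10.4, -9.8, 0, 0, 0, -0.09, 0]
    - [-13.8, -13, 0, 0, 0, -0.12, 0]
    - [-17.3, -16.2, 0, 0, 0, -0.15, 0]
    - [-20.8, -19.5, 0, 0, 0, -0.18, 0.1]
    - [-24.2, -22.8, 0, 0, 0, -0.21, 0.2]
    - [-27.7, -26, 0, 0, 0, -0.24, 0.3]
    - [-31.2, -29.3, 0, 0, 0, -0.27, 0.35]
    - [-34.6, -32.5, 0, 0, 0, -0.3, 0.35]

```text
clock: 1.1
tool_pos: [0.4519, 0.1437, 0.2502]
eef_rot: [-0.0, 0.07, 0.998, -0.0]
force: [1.4, -0.7, -0.7]
finger_gap: 0.0553
gripper_force: 0.0
```

```bash
python3 go.py .556 -.119 .25 90 .556 -.119 .215 90
```

```text
clock 1.1 pos [0.4519 0.1437 0.2502] toolYang 81.9 tilt [-0. -0.] F [ 1.4 -0.7 -0.7] gap 0.055 j [-0.33  0.35 -0.03  1.91  0.01  0.88  1.06]
[-1.399e+01 -2.455e+01  2.000e-02] [-0.    -0.    -0.141]
[-13.99 -24.55   3.52] [-0.    -0.    -0.141]
```

Request:
send_rows:
  deltas:
    - [-2, -3.5, 0, 0, 0, -0.02, 0.4]
    - [-4, -7, 0, 0, 0, -0.04, 0.4]
    - [-6, -10.5, 0, 0, 0, -0.06, 0.4]
    - [-8, -14, 0, 0, 0, -0.08, 0.4]
    - [-10, -17.5, 0, 0, 0, -0.1, 0.4]
    - [-12, -21, 0, 0, 0, -0.12, 0.4]
    - [-13.5, -23.5, 0.5, 0, 0, -0.14, 0.4]
    - [-14, -24.5, 1.5, 0, 0, -0.14, 0.4]
    - [-14, -24.5, 2.5, 0, 0, -0.14, 0.4]
    - [-14, -24.5, 3.5, 0, 0, -0.14, 0.4]

```text
clock: 2.1
tool_pos: [0.5549, -0.1142, 0.2139]
eef_rot: [-0.001, -0.0, 1.0, 0.001]
force: [-0.2, 0.8, 0.2]
finger_gap: 0.0513
gripper_force: 0.0
```

```bash
python3 go.py .556 -.119 .164 90 ; python3 - <<'E'
from workcell import cams
import cv2,pickle,numpy as np
ims=[]
for n,(u0,v0,u1,v1) in(("top",(250,110,370,210)),("side",(230,110,380,235))):
    c=cams.get_image(n);pickle.dump(c,open(f"pics/{n}1.pkl","wb"))
    ims.append(cv2.resize(cv2.convertScaleAbs(c["color"][v0:v1,u0:u1,::-1].copy(),alpha=1.5),(400,333) ,interpolation=cv2.INTER_CUBIC))
cv2.imwrite("pics/knob1.png",np.hstack(ims))
E
```

```text
clock 2.1 pos [ 0.5549 -0.1142  0.2139] toolYang 90.0 tilt [-0.002  0.002] F [-0.2  0.8  0.2] gap 0.051 j [ 0.17  0.52 -0.01  1.72  0.    0.9   1.73]
[-0.12 -0.49  4.99] [ 0.002 -0.002  0.   ]
```

View pics/knob1.png

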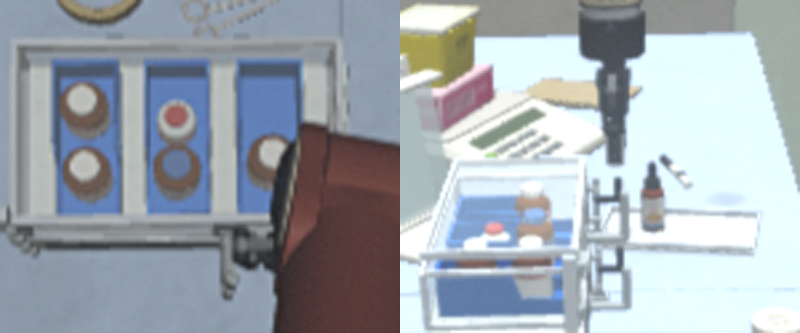

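The gripper is just above the knob, with the fingertip at side-view crop (612,160) and the knob's top at (618,180). The knob is a few mm nearer the robot, so I'll aim at x = 0.552.

Request:
send_rows:
  deltas:
    - [0.1, -0.2, 1, 0, 0, 0, 0.4]
    - [0.3, -0.4, 2, 0, 0, 0, 0.4]
    - [0.3, -0.4, 3, 0, 0, 0, 0.4]
    - [0.3, -0.4, 4, 0, 0, 0, 0.4]
    - [0.3, -0.4, 4.8, 0, 0, 0, 0.4]
    - [0.3, -0.4, 4.8, 0, 0, 0, 0.7]
    - [0.3, -0.4, 4.8, 0, 0, 0, 1]
    - [0.3, -0.4, 4.8, 0, 0, 0, 1]
    - [0.3, -0.4, 4.8, 0, 0, 0, 1]
    - [0.3, -0.4, 4.8, 0, 0, 0, 1]

```text
clock: 3.2
tool_pos: [0.5527, -0.1238, 0.1678]
eef_rot: [0.0, 0.002, 1.0, -0.002]
force: [-1.3, -6.0, -0.8]
finger_gap: 0.0074
gripper_force: 58.5
```

Request:
send_rows:
  deltas:
    - [0, -0.6, -0.3, 0, 0, 0, 1]
    - [0, -0.6, -0.6, 0, 0, 0, 1]
    - [0, -0.6, -0.9, 0, 0, 0, 1]
    - [0, -0.6, -1.2, 0, 0, 0, 1]
    - [0, -0.6, -1.5, 0, 0, 0, 1]
    - [0, -0.6, -1.8, 0, 0, 0, 1]
    - [0, -0.6, -1.9, 0, 0, 0, 1]
    - [0, -0.6, -1.9, 0, 0, 0, 1]
    - [0, -0.6, -1.9, 0, 0, 0, 1]
    - [0, -0.6, -1.9, 0, 0, 0, 1]

```text
clock: 4.2
tool_pos: [0.5524, -0.1245, 0.1858]
eef_rot: [-0.001, 0.0, 1.0, 0.001]
force: [-0.2, 4.9, -4.8]
finger_gap: 0.007
gripper_force: 59.0
```

```bash
python3 go.py; python3 - <<'E'
from workcell import cams
import cv2,pickle,numpy as np
c=cams.get_image("side")
cv2.imwrite("pics/knob2.png",cv2.resize(c["color"][140:230,250:370,::-1].copy(),None,fx=5,fy=5,interpolation=cv2.INTER_CUBIC))
E
```

```text
clock 4.2 pos [ 0.5524 -0.1245  0.1858] toolYang 90.0 tilt [-0.001  0.003] F [-0.2  4.9 -4.8] gap 0.007 j [ 0.19  0.56 -0.01  1.75  0.    0.84  1.75]
```

View pics/knob2.png

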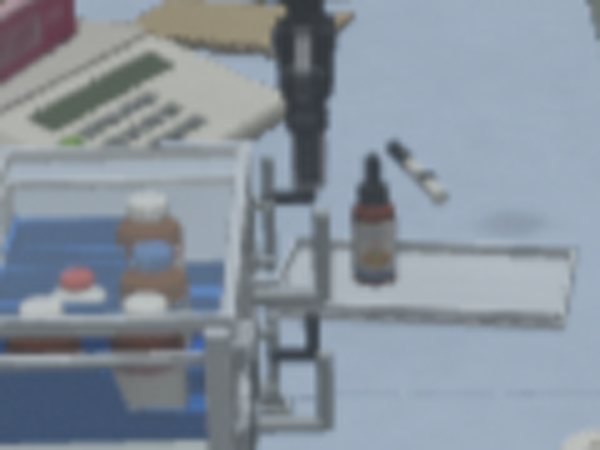

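The bolt's stem has risen: the gap to the lower knob's stem grew by about 5 px, or 17 mm. I'll release it and go to the pull.

Request:
send_rows:
  deltas:
    - [0, 0, 0, 0, 0, 0, 0.4]
    - [0, 0, 0, 0, 0, 0, 0.4]
    - [0, 0, 0, 0, 0, 0, 0.4]
    - [0, 0, -1.5, 0, 0, 0, 0.4]
    - [0, 0, -3, 0, 0, 0, 0.4]
    - [0, 0, -4.5, 0, 0, 0, 0.4]
    - [0.3, 2, -5, 0, 0, 0, 0.4]
    - [0.6, 4.5, -5, 0, 0, 0, 0.4]
    - [0.9, 7.4, -5, 0, 0, 0, 0.4]
    - [0.9, 7.4, -4, 0, 0, 0, 0.4]

```text
clock: 5.25
tool_pos: [0.5449, -0.0479, 0.2279]
eef_rot: [0.002, -0.003, 1.0, 0.001]
force: [0.7, 0.7, 0.3]
finger_gap: 0.0511
gripper_force: 0.0
```

```bash
python3 go.py .544 -.05 .160 90
```

```text
clock 5.2 pos [ 0.5449 -0.0479  0.2279] toolYang 90.3 tilt [0.004 0.003] F [0.7 0.7 0.3] gap 0.051 j [ 0.06  0.48 -0.01  1.76  0.01  0.9   1.62]
[ 0.12 -0.23  6.79] [0.003 0.004 0.005]
```

Request:
send_rows:
  deltas:
    - [0, -0.2, 1.5, 0, 0, 0, 0.4]
    - [0, -0.2, 3, 0, 0, 0, 0.4]
    - [0, -0.2, 4.5, 0, 0, 0, 0.4]
    - [0, -0.2, 6, 0, 0, 0, 0.4]
    - [0, -0.2, 6.7, 0, 0, 0, 0.4]
    - [0, -0.2, 6.7, 0, 0, 0, 0.7]
    - [0, -0.2, 6.7, 0, 0, 0, 1]
    - [0, -0.2, 6.7, 0, 0, 0, 1]
    - [0, -0.2, 6.7, 0, 0, 0, 1]
    - [0, -0.2, 6.7, 0, 0, 0, 1]

```text
clock: 6.25
tool_pos: [0.5448, -0.0505, 0.1602]
eef_rot: [0.001, -0.001, 1.0, 0.002]
force: [0.8, 6.2, -0.6]
finger_gap: 0.009
gripper_force: 58.4
```

```bash
python3 go.py; python3 - <<'E'
# door-arc rows: tool axes at yaw 90: tool x=-x, tool y=+y ; hinge from pull at theta 0
import numpy as np
r0=np.array([-.044,-.185])
for psi in(0.015,):
  c,s=np.cos(psi),np.sin(psi);r=np.array([[c,-s],[s,c]])@r0
  for th in np.arange(0.1,2.31,.1):
    c,s=np.cos(th),np.sin(th);d=np.array([[c,s],[-s,c]])@r-r
    print("%.1f"%th,np.round([-d[0]*100,d[1]*100],1),end="; ")
E
```

```text
clock 6.2 pos [ 0.5448 -0.0505  0.1602] toolYang 90.1 tilt [0.002 0.005] F [ 0.8  6.2 -0.6] gap 0.009 j [ 0.07  0.56 -0.02  1.83  0.01  0.74  1.62]
0.1 [1.8 0.5]; 0.2 [3.6 1.2]; 0.3 [5.3 2. ]; 0.4 [6.9 3.1]; 0.5 [8.4 4.2]; 0.6 [9.8 5.6]; 0.7 [11.  7.]; 0.8 [12.1  8.6]; 0.9 [13.  10.3]; 1.0 [13.7 12. ]; 1.1 [14.3 13.8]; 1.2 [14.7 15.7]; 1.3 [14.9 17.6]; 1.4 [14.9 19.5]; 1.5 [14.7 21.4]; 1.6 [14.3 23.2]; 1.7 [13.8 25. ]; 1.8 [13.  26.8]; 1.9 [12.1 28.5]; 2.0 [11. 30.]; 2.1 [ 9.8 31.5]; 2.2 [ 8.5 32.8]; 2.3 [ 7. 34.];
```

Request:
send_rows:
  deltas:
    - [0.9, 0.2, 0, 0, 0, 0.05, 1]
    - [1.8, 0.5, 0, 0, 0, 0.1, 1]
    - [2.7, 0.8, 0, 0, 0, 0.15, 1]
    - [3.6, 1.2, 0, 0, 0, 0.2, 1]
    - [4.5, 1.6, 0, 0, 0, 0.25, 1]
    - [5.3, 2, 0, 0, 0, 0.3, 1]
    - [6.9, 3.1, 0, 0, 0, 0.4, 1]
    - [8.4, 4.2, 0, 0, 0, 0.5, 1]
    - [9.8, 5.6, 0, 0, 0, 0.6, 1]
    - [9.8, 5.6, 0, 0, 0, 0.6, 1]

```text
clock: 7.25
tool_pos: [0.4453, 0.0047, 0.1601]
eef_rot: [0.0, 0.295, 0.956, 0.001]
force: [1.4, 1.9, -3.7]
finger_gap: 0.0091
gripper_force: 59.4
```

```bash
python3 - <<'E'
import numpy as np,subprocess
P0=np.array([.5448,-.0505]);psi=.015
c,s=np.cos(psi),np.sin(psi);r=np.array([[c,-s],[s,c]])@[-.044,-.185]
a=[]
for th in np.arange(.6,2.31,.1):
    c,s=np.cos(th),np.sin(th);d=np.array([[c,s],[-s,c]])@r-r+P0
    a+=["%.4f"%d[0],"%.4f"%d[1],".160","%.2f"%(90-np.degrees(th))]
print(subprocess.run(["python3","go.py",*a],capture_output=True,text=True).stdout)
E
```

```text
clock 7.2 pos [0.4453 0.0047 0.1601] toolYang 55.7 tilt [0.001 0.002] F [ 1.4  1.9 -3.7] gap 0.009 j [-0.18  0.44  0.16  2.1  -0.13  0.6   1.05]
[-0.13  0.15  0.01] [ 0.002 -0.     0.001]
[1.7  0.66 0.02] [ 0.002 -0.     0.101]
[3.48 1.35 0.02] [ 0.002 -0.001  0.201]
[5.17 2.2  0.02] [ 0.002 -0.001  0.301]
[6.77 3.23 0.02] [ 0.002 -0.001  0.401]
[8.26 4.42 0.03] [ 0.002 -0.001  0.501]
[9.62 5.74 0.03] [ 0.002 -0.001  0.601]
[10.85  7.19  0.04] [ 0.002 -0.001  0.701]
[11.92  8.76  0.04] [ 0.002 -0.001  0.801]
[12.84 10.42  0.04] [ 0.002 -0.001  0.901]
[13.58 12.18  0.05] [ 0.002 -0.002  1.001]
[14.15 13.98  0.05] [ 0.002 -0.002  1.101]
[14.53 15.85  0.06] [ 0.002 -0.002  1.201]
[14.72 17.75  0.06] [ 0.002 -0.002  1.301]
[14.72 19.65  0.07] [ 0.002 -0.002  1.401]
[14.53 21.53  0.07] [ 0.002 -0.002  1.501]
[14.15 23.4   0.08] [ 0.002 -0.002  1.601]
[13.59 25.22  0.08] [ 1.000e-03 -2.000e-03  1.701e+00]
```

Request:
send_rows:
  deltas:
    - [1.7, 0.6, 0, 0, 0, 0.1, 1]
    - [3.5, 1.3, 0, 0, 0, 0.2, 1]
    - [5.2, 2.2, 0, 0, 0, 0.3, 1]
    - [6.8, 3.2, 0, 0, 0, 0.4, 1]
    - [8.3, 4.4, 0, 0, 0, 0.5, 1]
    - [9.6, 5.7, 0, 0, 0, 0.6, 1]
    - [10.9, 7.2, 0, 0, 0, 0.7, 1]
    - [11.9, 8.7, 0, 0, 0, 0.8, 1]
    - [12.8, 10.4, 0, 0, 0, 0.9, 1]
    - [13.6, 12.1, 0, 0, 0, 1.0, 1]

```text
clock: 8.25
tool_pos: [0.3981, 0.1795, 0.1601]
eef_rot: [-0.004, 0.719, 0.695, -0.003]
force: [-8.7, 0.9, 7.4]
finger_gap: 0.009
gripper_force: 61.9
```

```bash
python3 - <<'E'
import numpy as np,subprocess
P0=np.array([.5448,-.0505]);psi=.015
c,s=np.cos(psi),np.sin(psi);r=np.array([[c,-s],[s,c]])@[-.044,-.185]
a=[]
for th in np.arange(1.6,2.31,.1):
    c,s=np.cos(th),np.sin(th);d=np.array([[c,s],[-s,c]])@r-r+P0
    a+=["%.4f"%d[0],"%.4f"%d[1],".160","%.2f"%(90-np.degrees(th))]
print(subprocess.run(["python3","go.py",*a],capture_output=True,text=True).stdout)
E
```

```text
clock 8.2 pos [0.3981 0.1795 0.1601] toolYang -1.9 tilt [-0.009  0.002] F [-8.7  0.9  7.4] gap 0.009 j [-0.81  0.47  0.48  2.13 -0.37  0.64 -0.1 ]
[0.24 0.35 0.  ] [-0.01  -0.001 -0.004]
[2.07 0.84 0.  ] [-0.01  -0.001  0.096]
[ 3.85  1.52 -0.  ] [-0.01  -0.     0.196]
[ 5.55  2.38 -0.01] [-0.01   0.     0.296]
[ 7.15  3.4  -0.02] [-0.01   0.001  0.396]
[ 8.64  4.57 -0.03] [-0.01   0.001  0.496]
[10.02  5.89 -0.04] [-0.01   0.002  0.596]
[11.26  7.34 -0.05] [-0.01   0.002  0.696]
```

Request:
send_rows:
  deltas:
    - [2, 0.8, 0, 0, 0, 0.1, 1]
    - [3.8, 1.5, 0, 0, 0, 0.2, 1]
    - [5.5, 2.4, 0, 0, 0, 0.3, 1]
    - [7.1, 3.4, 0, 0, 0, 0.4, 1]
    - [8.6, 4.6, 0, 0, 0, 0.5, 1]
    - [10, 5.9, 0, 0, 0, 0.6, 1]
    - [10, 5.9, 0, 0, 0, 0.6, 0.8]
    - [10, 5.9, 0, 0, 0, 0.6, 0.4]
    - [10, 5.9, 0, 0, 0, 0.6, 0.4]
    - [10, 5.9, 0, 0, 0, 0.6, 0.4]

```text
clock: 9.25
tool_pos: [0.4645, 0.2754, 0.1596]
eef_rot: [0.0, 0.892, 0.452, -0.0]
force: [0.6, -0.4, 0.2]
finger_gap: 0.0512
gripper_force: 0.0
```

```bash
python3 go.py .638 -.003 .26 90
```

```text
clock 9.2 pos [0.4645 0.2754 0.1596] toolYang -36.2 tilt [-0. -0.] F [ 0.6 -0.4  0.2] gap 0.051 j [-0.99  0.64  0.66  1.86 -0.52  0.82 -0.69]
[-12.21  30.45 -10.04] [-0.     0.    -2.203]
```

The door is released at about 2.2 rad with no force. Next I'll go above the blue-capped bottle, using tool-y at −90°, which is the shorter turn.

```bash
python3 go.py .638 -.003 .26 -90
```

```text
clock 9.2 pos [0.4645 0.2754 0.1596] toolYang -36.2 tilt [-0. -0.] F [ 0.6 -0.4  0.2] gap 0.051 j [-0.99  0.64  0.66  1.86 -0.52  0.82 -0.69]
[-12.21  30.45 -10.04] [0.    0.    0.939]
```

Request:
send_rows:
  deltas:
    - [0, 0, -2, 0, 0, 0, 0.4]
    - [0, 0, -4, 0, 0, 0, 0.4]
    - [0, 0, -6, 0, 0, 0, 0.4]
    - [0, 0, -8, 0, 0, 0, 0.4]
    - [0, 0, -10, 0, 0, 0, 0.4]
    - [-1.2, 3, -10, 0, 0, 0.1, 0.4]
    - [-2.8, 7, -10, 0, 0, 0.22, 0.4]
    - [-4.4, 11, -10, 0, 0, 0.34, 0.35]
    - [-6, 15, -10, 0, 0, 0.46, 0.3]
    - [-7.6, 19, -10, 0, 0, 0.58, 0.28]

```text
clock: 10.25
tool_pos: [0.5733, 0.101, 0.2595]
eef_rot: [-0.0, 0.984, 0.176, -0.0]
force: [-0.2, 0.5, 0.3]
finger_gap: 0.0615
gripper_force: 0.0
```

```bash
python3 go.py .638 -.003 .26 -90 .638 -.003 .21 -90
```

```text
clock 10.2 pos [0.5733 0.101  0.2595] toolYang -69.7 tilt [-0.  0.] F [-0.2  0.5  0.3] gap 0.062 j [-0.72  0.63  0.88  1.63 -0.52  1.13 -0.93]
[ 2.45 12.   -0.06] [-0.     0.     0.354]
[ 2.45 12.    4.94] [-0.     0.     0.354]
```

Request:
send_rows:
  deltas:
    - [0.5, 3, 0, 0, 0, 0.1, 0.28]
    - [1.1, 6, 0, 0, 0, 0.2, 0.28]
    - [1.8, 9, 0, 0, 0, 0.3, 0.28]
    - [2.4, 12, 0, 0, 0, 0.35, 0.28]
    - [2.4, 12, 1, 0, 0, 0.35, 0.28]
    - [2.4, 12, 2, 0, 0, 0.35, 0.28]
    - [2.4, 12, 3, 0, 0, 0.35, 0.28]
    - [2.4, 12, 3, 0, 0, 0.35, 0.28]
    - [2.4, 12, 3, 0, 0, 0.35, 0.28]
    - [2.4, 12, 3, 0, 0, 0.35, 0.28]

```text
clock: 11.25
tool_pos: [0.6378, -0.0001, 0.2298]
eef_rot: [-0.0, 1.0, 0.006, 0.0]
force: [0.8, -1.0, 0.4]
finger_gap: 0.0615
gripper_force: 0.0
```

```bash
python3 go.py .638 -.003 .147 -90; python3 - <<'E'
from workcell import cams
import cv2,pickle,numpy as np
ims=[]
for n,(u0,v0,u1,v1) in(("top",(200,110,360,270)),("side",(230,110,390,270))):
    c=cams.get_image(n);pickle.dump(c,open(f"pics/{n}2.pkl","wb"))
    ims.append(cv2.resize(cv2.convertScaleAbs(c["color"][v0:v1,u0:u1,::-1].copy(),alpha=1.5),(400,400) ,interpolation=cv2.INTER_CUBIC))
cv2.imwrite("pics/blue1.png",np.hstack(ims))
E
```

```text
clock 11.2 pos [ 6.378e-01 -1.000e-04  2.298e-01] toolYang -89.4 tilt [0.001 0.   ] F [ 0.8 -1.   0.4] gap 0.062 j [-0.51  0.77  0.91  1.51 -0.63  1.18 -1.05]
[0.01 0.29 8.28] [-0.    -0.001  0.011]
```

View pics/blue1.png

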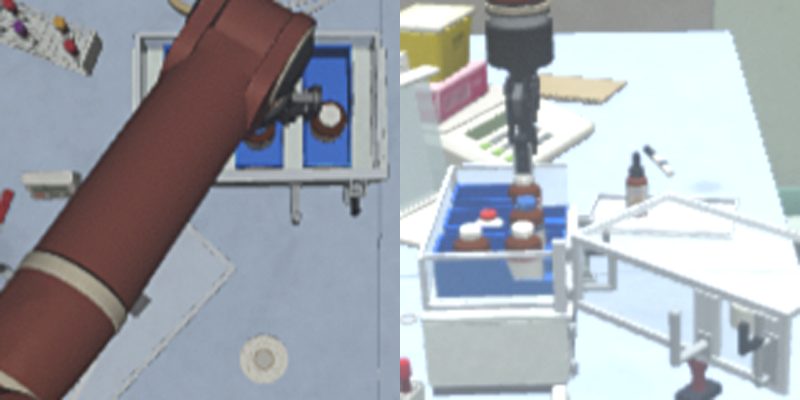

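The upper half stands wide open and the lower half is shut. The gripper is over the blue cap: fingertip at side crop (523,170), cap at (527,203). I'll descend and grip the body.

Request:
send_rows:
  deltas:
    - [-0.1, 0.3, 1.5, 0, 0, 0.01, 0.28]
    - [-0.1, 0.3, 3, 0, 0, 0.01, 0.28]
    - [-0.1, 0.3, 4.5, 0, 0, 0.01, 0.28]
    - [-0.1, 0.3, 6, 0, 0, 0.01, 0.28]
    - [-0.1, 0.3, 7.2, 0, 0, 0.01, 0.28]
    - [-0.1, 0.3, 8.2, 0, 0, 0.01, 0.28]
    - [-0.1, 0.3, 8.2, 0, 0, 0.01, 0.5]
    - [-0.1, 0.3, 8.2, 0, 0, 0.01, 1]
    - [-0.1, 0.3, 8.2, 0, 0, 0.01, 1]
    - [-0.1, 0.3, 8.2, 0, 0, 0.01, 1]

```text
clock: 12.35
tool_pos: [0.637, -0.0039, 0.1479]
eef_rot: [0.0, 1.0, -0.0, 0.001]
force: [-0.2, -0.1, -1.8]
finger_gap: 0.0395
gripper_force: 60.4
```

```bash
python3 go.py .455 -.14 .26 -90
```

```text
clock 12.3 pos [ 0.637  -0.0039  0.1479] toolYang -90.0 tilt [ 0.001 -0.   ] F [-0.2 -0.1 -1.8] gap 0.040 j [-0.48  0.85  0.85  1.6  -0.72  1.03 -0.99]
[-18.18  13.62 -11.23] [ 0.    -0.001 -0.   ]
```

Request:
send_rows:
  deltas:
    - [0, 0, -0.8, 0, 0, 0, 1]
    - [0, 0, -2.3, 0, 0, 0, 1]
    - [0, 0, -4, 0, 0, 0, 1]
    - [0, 0, -6, 0, 0, 0, 1]
    - [0, 0, -8, 0, 0, 0, 1]
    - [-1, 1, -9, 0, 0, 0, 1]
    - [-4, 3, -9, 0, 0, 0, 1]
    - [-7, 5.2, -9, 0, 0, 0, 1]
    - [-10, 7.5, -9, 0, 0, 0, 1]
    - [-13, 9.7, -9, 0, 0, 0, 1]

```text
clock: 13.35
tool_pos: [0.5042, -0.1025, 0.2379]
eef_rot: [0.0, 1.0, -0.001, 0.0]
force: [0.2, -1.5, 0.1]
finger_gap: 0.0397
gripper_force: 60.4
```

```bash
python3 go.py .455 -.14 .045 -90
```

```text
clock 13.3 pos [ 0.5042 -0.1025  0.2379] toolYang -90.1 tilt [ 0. -0.] F [ 0.2 -1.5  0.1] gap 0.040 j [-0.45  0.58  0.97  1.85 -0.56  1.02 -0.82]
[-4.92  3.75 19.29] [ 0.    -0.    -0.001]
```

Request:
send_rows:
  deltas:
    - [-2.5, 1.9, 0, 0, 0, 0, 1]
    - [-4.9, 3.8, 1, 0, 0, 0, 1]
    - [-4.9, 3.8, 4, 0, 0, 0, 1]
    - [-4.9, 3.8, 7, 0, 0, 0, 1]
    - [-4.9, 3.8, 10, 0, 0, 0, 1]
    - [-4.9, 3.8, 13, 0, 0, 0, 1]
    - [-4.9, 3.8, 16, 0, 0, 0, 1]
    - [-4.9, 3.8, 17.5, 0, 0, 0, 1]
    - [-4.9, 3.8, 18.3, 0, 0, 0, 1]
    - [-4.9, 3.8, 18.6, 0, 0, 0, 1]

```text
clock: 14.35
tool_pos: [0.4572, -0.1393, 0.0514]
eef_rot: [0.0, 1.0, -0.001, -0.0]
force: [0.3, -0.7, -0.8]
finger_gap: 0.0394
gripper_force: 60.5
```

```bash
python3 go.py .455 -.14 .045 -90
```

```text
clock 14.3 pos [ 0.4572 -0.1393  0.0514] toolYang -90.1 tilt [-0. -0.] F [ 0.3 -0.7 -0.8] gap 0.039 j [-0.16  0.77  0.64  2.11 -0.91  0.56 -0.42]
[-0.22  0.07  0.64] [ 0.     0.    -0.001]
```

Request:
send_rows:
  deltas:
    - [0, 0, 0.2, 0, 0, 0, 1]
    - [0, 0, 0.4, 0, 0, 0, 1]
    - [0, 0, 0.6, 0, 0, 0, 1]
    - [0, 0, 0.65, 0, 0, 0, 1]
    - [0, 0, 0.65, 0, 0, 0, 0.9]
    - [0, 0, 0.65, 0, 0, 0, 0.5]
    - [0, 0, 0.65, 0, 0, 0, 0.28]
    - [0, 0, 0.65, 0, 0, 0, 0.28]
    - [0, 0, -1, 0, 0, 0, 0.28]
    - [0, 0, -3, 0, 0, 0, 0.28]

```text
clock: 15.35
tool_pos: [0.4571, -0.1386, 0.0813]
eef_rot: [-0.0, 1.0, -0.0, -0.001]
force: [0.3, 0.3, -0.6]
finger_gap: 0.0615
gripper_force: 0.0
```

```bash
python3 go.py .686 -.001 .26 0 .686 -.001 .21 0 ; python3 - <<'E'
from workcell import cams
from h import *
for n in("top","side"):
    c=cams.get_image(n);pickle.dump(c,open(f"pics/{n}3.pkl","wb"))
    g=cv2.cvtColor(c["color"],cv2.COLOR_RGB2HSV)
    # red cap, blue cap blobs
    r=((g[...,0]<8)|(g[...,0]>172))&(g[...,1]>110)&(g[...,2]>70)
    X=[(.686,-.001,.158),(.457,-.14,.07)]
    p=proj(c,X);print(n,p.round(1).tolist())
    u,v=p[0].astype(int);w=np.argwhere(r[v-12:v+13,u-12:u+13])
    if len(w):
        m=w.mean(0)[::-1]+[u-12,v-12];print("red",m.round(1),len(w),atz(c,m,.155).round(4))
    b=(g[...,0]>95)&(g[...,0]<125)&(g[...,1]>90)
    u,v=p[1].astype(int);w=np.argwhere(b[v-14:v+15,u-14:u+15])
    if len(w):
        m=w.mean(0)[::-1]+[u-14,v-14];print("blue",m.round(1),len(w),atz(c,m,.067).round(4))
E
```

```text
clock 15.3 pos [ 0.4571 -0.1386  0.0813] toolYang -90.0 tilt [-0.002  0.   ] F [ 0.3  0.3 -0.6] gap 0.061 j [-0.21  0.73  0.71  2.1  -0.84  0.63 -0.48]
[ 22.85 -13.78 -17.91] [-2.000e-03  1.000e-03 -1.571e+00]
[ 22.86 -13.78 -12.91] [-2.000e-03  1.000e-03 -1.571e+00]
top [[302.0, 143.8], [346.8, 225.0]]
red [302.3 144.3] 26 [ 0.6851 -0.0019  0.155 ]
side [[265.7, 194.6], [342.0, 202.1]]
red [265.1 195.1] 14 [ 0.6883 -0.0048  0.155 ]
```

Request:
send_rows:
  deltas:
    - [0, 0, -4, 0, 0, 0, 0.28]
    - [0, 0, -8, 0, 0, 0, 0.28]
    - [0, 0, -12, 0, 0, 0, 0.28]
    - [0, 0, -16, 0, 0, -0.05, 0.28]
    - [3, -2, -18, 0, 0, -0.2, 0.28]
    - [6.5, -4, -18, 0, 0, -0.34, 0.3]
    - [10, -6, -18, 0, 0, -0.48, 0.35]
    - [13.5, -8, -18, 0, 0, -0.62, 0.4]
    - [17, -10, -18, 0, 0, -0.76, 0.42]
    - [20, -12, -18, 0, 0, -0.9, 0.42]

```text
clock: 16.45
tool_pos: [0.659, -0.0173, 0.2601]
eef_rot: [-0.001, 0.899, 0.438, -0.0]
force: [1.6, 0.2, 0.7]
finger_gap: 0.0495
gripper_force: 0.0
```

```bash
python3 go.py .684 -.002 .26 0 .684 -.002 .21 0
```

```text
clock 16.4 pos [ 0.659  -0.0173  0.2601] toolYang -38.1 tilt [-0.001  0.001] F [1.6 0.2 0.7] gap 0.049 j [-0.36  0.7   0.68  1.39 -0.45  1.21 -0.3 ]
[2.75 1.02 0.01] [-0.001 -0.001 -0.665]
[2.74 1.03 5.01] [-0.001 -0.001 -0.665]
```

Request:
send_rows:
  deltas:
    - [1, 0.4, 0, 0, 0, -0.13, 0.43]
    - [2, 0.8, 0, 0, 0, -0.27, 0.43]
    - [2.7, 1, 0, 0, 0, -0.4, 0.43]
    - [2.7, 1, 0, 0, 0, -0.54, 0.43]
    - [2.7, 1, 0.5, 0, 0, -0.66, 0.43]
    - [2.7, 1, 2, 0, 0, -0.66, 0.43]
    - [2.7, 1, 3.5, 0, 0, -0.66, 0.43]
    - [2.7, 1, 5, 0, 0, -0.66, 0.43]
    - [2.7, 1, 5, 0, 0, -0.66, 0.43]
    - [2.7, 1, 5, 0, 0, -0.66, 0.43]

```text
clock: 17.45
tool_pos: [0.6821, -0.0038, 0.2107]
eef_rot: [-0.001, 0.711, 0.703, -0.0]
force: [-0.6, -0.3, 0.9]
finger_gap: 0.0486
gripper_force: 0.0
```

```bash
python3 go.py .684 -.002 .132 0;  python3 - <<'E'
from workcell import cams
import cv2
c=cams.get_image("side")
cv2.imwrite("pics/red1.png",cv2.resize(cv2.convertScaleAbs(c["color"][130:240,230:360,::-1].copy(),alpha=1.4),None,fx=5,fy=5,interpolation=cv2.INTER_CUBIC))
E
```

```text
clock 17.4 pos [ 0.6821 -0.0038  0.2107] toolYang -0.6 tilt [-0.001  0.   ] F [-0.6 -0.3  0.9] gap 0.049 j [-0.28  0.74  0.48  1.38 -0.36  1.11  0.25]
[0.18 0.2  7.87] [-0.001 -0.    -0.011]
```

View pics/red1.png

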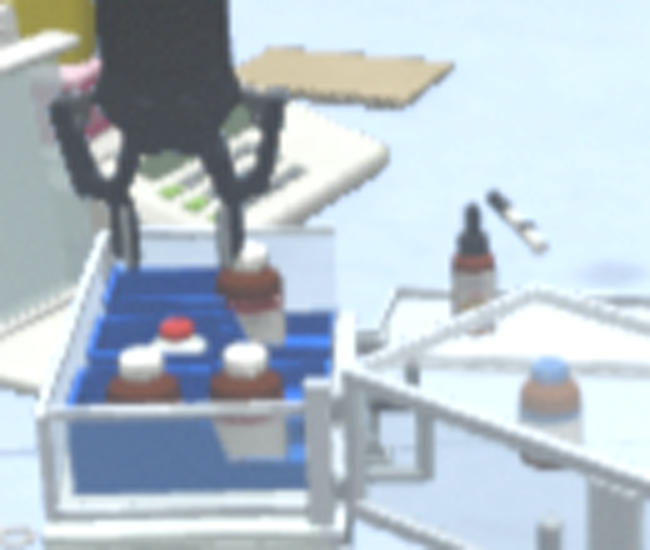

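The fingers straddle the red cap: the cap is at (177,328) and the fingers at (122,240) and (230,240). The blue-capped bottle stands upright on the bench at (550,410). I'll descend only to z = 0.142, so the knuckles clear the cabinet's back wall.

Request:
send_rows:
  deltas:
    - [0.2, 0.2, 1, 0, 0, 0, 0.43]
    - [0.2, 0.2, 2.2, 0, 0, 0, 0.43]
    - [0.2, 0.2, 3.4, 0, 0, 0, 0.43]
    - [0.2, 0.2, 4.6, 0, 0, 0, 0.43]
    - [0.2, 0.2, 5.8, 0, 0, 0, 0.43]
    - [0.2, 0.2, 6.8, 0, 0, 0, 0.43]
    - [0.2, 0.2, 6.8, 0, 0, 0, 0.6]
    - [0.2, 0.2, 6.8, 0, 0, 0, 1]
    - [0.2, 0.2, 6.8, 0, 0, 0, 1]
    - [0.2, 0.2, 6.8, 0, 0, 0, 1]

```text
clock: 18.5
tool_pos: [0.6845, -0.0019, 0.1437]
eef_rot: [0.0, 0.711, 0.703, 0.0]
force: [0.0, -0.8, -1.6]
finger_gap: 0.0315
gripper_force: 59.4
```

```bash
python3 go.py .417 -.334 .25 -45 .417 -.334 .25 -90 .417 -.334 .25 0
```

```text
clock 18.5 pos [ 0.6845 -0.0019  0.1437] toolYang -0.6 tilt [0.001 0.   ] F [ 0.  -0.8 -1.6] gap 0.032 j [-0.27  0.81  0.45  1.44 -0.39  0.98  0.27]
[-33.5  -26.38 -10.64] [ 0.    -0.     0.774]
[-33.5  -26.38 -10.64] [ 0.   -0.    1.56]
[-33.5  -26.38 -10.64] [ 0.001 -0.    -0.011]
```

Request:
send_rows:
  deltas:
    - [0, 0, -0.8, 0, 0, 0, 1]
    - [0, 0, -2.5, 0, 0, 0, 1]
    - [0, 0, -4.5, 0, 0, 0, 1]
    - [0, 0, -7, 0, 0, 0, 1]
    - [0, 0, -9.5, 0, 0, 0, 1]
    - [-2, -1.5, -10.5, 0, 0, 0.05, 1]
    - [-5, -4, -10.5, 0, 0, 0.12, 1]
    - [-8.5, -6.7, -10.5, 0, 0, 0.2, 1]
    - [-12, -9.5, -10.5, 0, 0, 0.28, 1]
    - [-15.5, -12.2, -10.5, 0, 0, 0.36, 1]

```text
clock: 19.5
tool_pos: [0.5595, -0.1569, 0.2495]
eef_rot: [0.001, 0.826, 0.563, 0.001]
force: [0.8, -0.4, -1.5]
finger_gap: 0.0309
gripper_force: 59.7
```

```bash
python3 go.py .417 -.334 .25 -45
```

```text
clock 19.5 pos [ 0.5595 -0.1569  0.2495] toolYang -21.4 tilt [ 0.002 -0.   ] F [ 0.8 -0.4 -1.5] gap 0.031 j [-0.14  0.57  0.61  1.65 -0.36  1.04  0.21]
[-21.7   -6.79  -0.07] [ 0.002 -0.001  0.411]
```

Request:
send_rows:
  deltas:
    - [-3.5, -1.1, 0, 0, 0, 0.07, 1]
    - [-7, -2.2, 0, 0, 0, 0.14, 1]
    - [-10.5, -3.3, 0, 0, 0, 0.21, 1]
    - [-14, -4.4, 0, 0, 0, 0.28, 1]
    - [-17.5, -5.5, 0, 0, 0, 0.35, 1]
    - [-20.5, -6.4, 0, 0, 0, 0.41, 1]
    - [-21.7, -6.8, 1.5, 0, 0, 0.41, 1]
    - [-21.7, -6.8, 4, 0, 0, 0.41, 1]
    - [-21.7, -6.8, 7, 0, 0, 0.41, 1]
    - [-21.7, -6.8, 10, 0, 0, 0.41, 1]

```text
clock: 20.5
tool_pos: [0.4192, -0.3336, 0.1486]
eef_rot: [0.001, 0.923, 0.385, 0.001]
force: [0.4, -0.5, -1.3]
finger_gap: 0.0312
gripper_force: 59.7
```

```bash
python3 go.py .417 -.334 .045 -45
```

```text
clock 20.5 pos [ 0.4192 -0.3336  0.1486] toolYang -44.7 tilt [ 0.003 -0.001] F [ 0.4 -0.5 -1.3] gap 0.031 j [ 0.23  0.64  0.63  1.89 -0.53  0.78  0.37]
[-0.19 -0.16 10.36] [ 0.003 -0.001  0.004]
```

Request:
send_rows:
  deltas:
    - [0, 0, 2, 0, 0, 0, 1]
    - [0, 0, 4, 0, 0, 0, 1]
    - [0, 0, 6, 0, 0, 0, 1]
    - [0, 0, 8, 0, 0, 0, 1]
    - [0, 0, 9, 0, 0, 0, 1]
    - [0, 0, 9.5, 0, 0, 0, 1]
    - [0, 0, 9.8, 0, 0, 0, 1]
    - [0, 0, 10, 0, 0, 0, 1]
    - [0, 0, 10.2, 0, 0, 0, 1]
    - [0, 0, 10.3, 0, 0, 0, 1]

```text
clock: 21.5
tool_pos: [0.4188, -0.3332, 0.0457]
eef_rot: [0.0, 0.923, 0.385, 0.0]
force: [-0.3, 0.3, -1.4]
finger_gap: 0.0319
gripper_force: 59.7
```

Request:
send_rows:
  deltas:
    - [0, 0, 0.05, 0, 0, 0, 1]
    - [0, 0, 0.1, 0, 0, 0, 1]
    - [0, 0, 0.15, 0, 0, 0, 1]
    - [0, 0, 0.15, 0, 0, 0, 0.8]
    - [0, 0, 0.15, 0, 0, 0, 0.4]
    - [0, 0, 0.15, 0, 0, 0, 0.35]
    - [0, 0, 0.15, 0, 0, 0, 0.35]
    - [0, 0, -2, 0, 0, 0, 0.35]
    - [0, 0, -5, 0, 0, 0, 0.35]
    - [0, 0, -9, 0, 0, 0, 0.35]

```text
clock: 22.5
tool_pos: [0.4178, -0.3323, 0.1352]
eef_rot: [-0.002, 0.923, 0.385, -0.001]
force: [0.6, -0.0, -0.5]
finger_gap: 0.0557
gripper_force: 0.0
```

```bash
python3 go.py .457 -.139 .16 -90; python3 - <<'E'
from workcell import cams
from h import *
ims=[]
for n,(u0,v0,u1,v1) in(("top",(300,160,440,300)),("side",(260,110,400,250))):
    c=cams.get_image(n);pickle.dump(c,open(f"pics/{n}4.pkl","wb"))
    print(n,proj(c,[(.457,-.139,.07),(.637,-.003,.103)]).round(1).tolist())
    ims.append(cv2.resize(cv2.convertScaleAbs(c["color"][v0:v1,u0:u1,::-1].copy(),alpha=1.4),(400,400),interpolation=cv2.INTER_CUBIC))
cv2.imwrite("pics/placed.png",np.hstack(ims))
E
```

```text
clock 22.5 pos [ 0.4178 -0.3323  0.1352] toolYang -44.8 tilt [-0.003  0.002] F [ 0.6 -0.  -0.5] gap 0.056 j [ 0.24  0.66  0.62  1.9  -0.55  0.76  0.39]
[ 16.48 -10.84  -2.45] [-0.003  0.002  0.79 ]
top [[346.4, 225.0], [302.7, 164.1]]
side [[342.1, 202.2], [283.3, 211.1]]
```

View pics/placed.png

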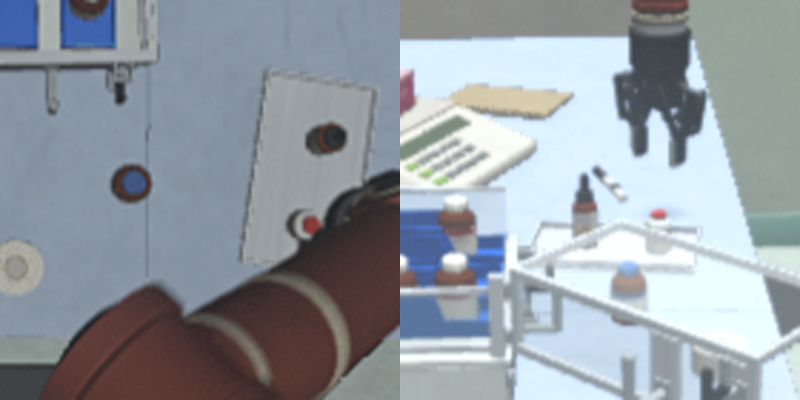

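The red-capped bottle stands on the tray, top crop (305,225), clear of the dropper at (327,138). The blue-capped bottle on the bench is at (134,182), as predicted. Next I'll regrasp it.

Request:
send_rows:
  deltas:
    - [0, 0, -2.5, 0, 0, 0, 0.3]
    - [2, -1.3, -2.5, 0, 0, 0.1, 0.28]
    - [5, -3.3, -2.5, 0, 0, 0.22, 0.28]
    - [8, -5.3, -2.5, 0, 0, 0.35, 0.28]
    - [11, -7.2, -2.5, 0, 0, 0.48, 0.28]
    - [14, -9.2, -2.5, 0, 0, 0.61, 0.28]
    - [16.5, -10.8, -2.5, 0, 0, 0.74, 0.28]
    - [16.5, -10.8, -2.5, 0, 0, 0.79, 0.28]
    - [16.5, -10.8, -2.5, 0, 0, 0.79, 0.28]
    - [16.5, -10.8, -1, 0, 0, 0.79, 0.28]

```text
clock: 23.6
tool_pos: [0.459, -0.141, 0.1462]
eef_rot: [0.001, 1.0, 0.0, 0.002]
force: [0.5, -0.2, -0.8]
finger_gap: 0.0614
gripper_force: 0.0
```

```bash
python3 go.py .457 -.139 .045 -90
```

```text
clock 23.6 pos [ 0.459  -0.141   0.1462] toolYang -90.0 tilt [ 0.003 -0.002] F [ 0.5 -0.2 -0.8] gap 0.061 j [-0.32  0.66  0.9   2.04 -0.74  0.79 -0.54]
[-0.23 -0.22 10.12] [ 0.002 -0.003  0.001]
```

Request:
send_rows:
  deltas:
    - [-0.2, -0.2, 2, 0, 0, 0, 0.28]
    - [-0.2, -0.2, 4, 0, 0, 0, 0.28]
    - [-0.2, -0.2, 6, 0, 0, 0, 0.28]
    - [-0.2, -0.2, 8, 0, 0, 0, 0.28]
    - [-0.2, -0.2, 9.5, 0, 0, 0, 0.28]
    - [-0.2, -0.2, 10.1, 0, 0, 0, 0.28]
    - [-0.2, -0.2, 10.1, 0, 0, 0, 0.5]
    - [-0.2, -0.2, 10.1, 0, 0, 0, 1]
    - [-0.2, -0.2, 10.1, 0, 0, 0, 1]
    - [-0.2, -0.2, 10.1, 0, 0, 0, 1]

```text
clock: 24.6
tool_pos: [0.4564, -0.138, 0.0448]
eef_rot: [0.0, 1.0, 0.0, 0.001]
force: [-0.5, -0.1, 0.1]
finger_gap: 0.0396
gripper_force: 60.5
```

```bash
python3 go.py .637 -.0035 .24 -90
```

```text
clock 24.6 pos [ 0.4564 -0.138   0.0448] toolYang -90.0 tilt [ 0.001 -0.   ] F [-0.5 -0.1  0.1] gap 0.040 j [-0.19  0.8   0.68  2.12 -0.98  0.58 -0.35]
[ 18.08 -13.44 -19.5 ] [ 0.    -0.001  0.   ]
```

Request:
send_rows:
  deltas:
    - [0, 0, -1, 0, 0, 0, 1]
    - [0, 0, -4, 0, 0, 0, 1]
    - [0, 0, -8, 0, 0, 0, 1]
    - [0, 0, -12, 0, 0, 0, 1]
    - [0, 0, -16, 0, 0, 0, 1]
    - [0, 0, -19.5, 0, 0, 0, 1]
    - [3, -2.2, -19.5, 0, 0, 0, 1]
    - [6, -4.5, -19.5, 0, 0, 0, 1]
    - [9, -6.7, -19.5, 0, 0, 0, 1]
    - [12, -9, -19.5, 0, 0, 0, 1]

```text
clock: 25.6
tool_pos: [0.5766, -0.0467, 0.2402]
eef_rot: [0.0, 1.0, -0.0, 0.0]
force: [0.1, 0.4, -1.7]
finger_gap: 0.0394
gripper_force: 60.6
```

Request:
send_rows:
  deltas:
    - [2, -1.5, 0, 0, 0, 0, 1]
    - [4, -3, 0, 0, 0, 0, 1]
    - [5.5, -4.2, 0, 0, 0, 0, 1]
    - [6.1, -4.4, 0, 0, 0, 0, 1]
    - [6.1, -4.4, 0, 0, 0, 0, 1]
    - [6.1, -4.4, 0, 0, 0, 0, 1]
    - [6.1, -4.4, 0, 0, 0, 0, 1]
    - [6.1, -4.4, 0, 0, 0, 0, 1]
    - [6.1, -4.4, 0, 0, 0, 0, 1]
    - [6.1, -4.4, 0, 0, 0, 0, 1]

```text
clock: 26.6
tool_pos: [0.6369, -0.0041, 0.2394]
eef_rot: [-0.0, 1.0, -0.0, -0.0]
force: [0.8, 0.1, -1.0]
finger_gap: 0.04
gripper_force: 60.6
```

```bash
python3 go.py .6365 -.0037 .148 -90
```

```text
clock 26.6 pos [ 0.6369 -0.0041  0.2394] toolYang -90.0 tilt [-0.  0.] F [ 0.8  0.1 -1. ] gap 0.040 j [-0.53  0.78  0.98  1.5  -0.67  1.23 -1.03]
[-0.04 -0.04  9.14] [-0.     0.    -0.001]
```

Request:
send_rows:
  deltas:
    - [0, 0, 1.5, 0, 0, 0, 1]
    - [0, 0, 3, 0, 0, 0, 1]
    - [0, 0, 4.5, 0, 0, 0, 1]
    - [0, 0, 6, 0, 0, 0, 1]
    - [0, 0, 7.5, 0, 0, 0, 1]
    - [0, 0, 8.3, 0, 0, 0, 1]
    - [0, 0, 8.7, 0, 0, 0, 1]
    - [0, 0, 8.9, 0, 0, 0, 1]
    - [0, 0, 9, 0, 0, 0, 1]
    - [0, 0, 9.1, 0, 0, 0, 1]

```text
clock: 27.6
tool_pos: [0.6375, -0.0041, 0.1489]
eef_rot: [0.0, 1.0, -0.0, 0.001]
force: [-0.3, 0.3, -0.4]
finger_gap: 0.0394
gripper_force: 60.6
```

```bash
python3 go.py .6365 -.0037 .1478 -90
```

```text
clock 27.6 pos [ 0.6375 -0.0041  0.1489] toolYang -90.0 tilt [ 0.001 -0.   ] F [-0.3  0.3 -0.4] gap 0.039 j [-0.5   0.87  0.91  1.6  -0.76  1.06 -0.95]
[-0.1  -0.04  0.11] [ 0.    -0.001 -0.   ]
```

Request:
send_rows:
  deltas:
    - [-0.1, 0, 0.05, 0, 0, 0, 1]
    - [-0.1, 0, 0.1, 0, 0, 0, 1]
    - [-0.1, 0, 0.13, 0, 0, 0, 1]
    - [-0.1, 0, 0.13, 0, 0, 0, 0.8]
    - [-0.1, 0, 0.13, 0, 0, 0, 0.5]
    - [-0.1, 0, 0.13, 0, 0, 0, 0.28]
    - [-0.1, 0, 0.13, 0, 0, 0, 0.28]
    - [-0.1, 0, -2, 0, 0, 0, 0.28]
    - [-0.1, 0, -5, 0, 0, 0, 0.28]
    - [-0.1, 0, -9, 0, 0, 0, 0.28]

```text
clock: 28.6
tool_pos: [0.6352, -0.0033, 0.2373]
eef_rot: [-0.0, 1.0, -0.0, -0.002]
force: [0.2, 0.0, 0.9]
finger_gap: 0.0616
gripper_force: 0.0
```

Request:
send_rows:
  deltas:
    - [0, 0, -3, 0, 0, 0, 0.28]
    - [0, 2, -5, 0, 0, 0, 0.28]
    - [-1, 5, -5, 0, 0, 0, 0.28]
    - [-2, 8, -5, 0, 0, 0, 0.28]
    - [-3, 12, -5, 0, 0, 0, 0.28]
    - [-4, 16, -5, 0, 0, 0, 0.28]
    - [-5, 20, -5, 0, 0, 0, 0.28]
    - [-6, 24, -5, 0, 0, 0, 0.28]
    - [-6, 26, -5, 0, 0, 0, 0.28]
    - [-6, 26, -5, 0, 0, 0, 0.28]

```text
clock: 29.6
tool_pos: [0.5739, -0.2686, 0.2886]
eef_rot: [0.002, 1.0, -0.004, -0.0]
force: [-0.2, 0.7, -0.1]
finger_gap: 0.0614
gripper_force: 0.0
```

```bash
python3 go.py; python3 - <<'E'
from workcell import cams
from h import *
ims=[]
for n,(u0,v0,u1,v1) in(("top",(200,110,440,290)),("side",(220,130,400,265))):
    c=cams.get_image(n);pickle.dump(c,open(f"pics/{n}5.pkl","wb"))
    ims.append(cv2.resize(cv2.convertScaleAbs(c["color"][v0:v1,u0:u1,::-1].copy(),alpha=1.4),(400,300),interpolation=cv2.INTER_CUBIC))
cv2.imwrite("pics/final.png",cv2.resize(np.hstack(ims),(800,300)))
E
```

```text
clock 29.6 pos [ 0.5739 -0.2686  0.2886] toolYang -90.4 tilt [-0.001 -0.003] F [-0.2  0.7 -0.1] gap 0.061 j [-0.1   0.72  0.97  1.44 -0.6   1.3  -0.66]
```

View pics/final.png

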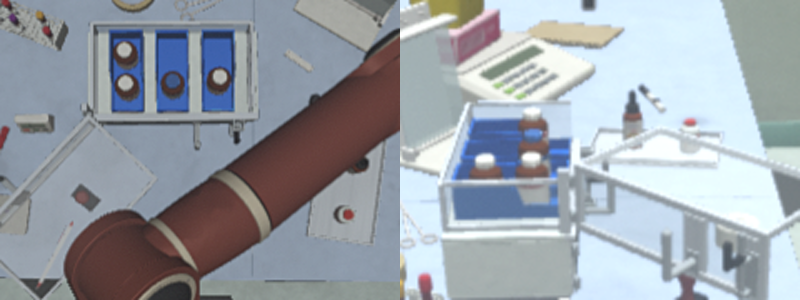

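The picture shows the blue-capped bottle at the front of the middle bin, top crop (172,82), and the red-capped one upright on the tray at (345,213). The upper half is open, the lower half is shut, and everything else stands where it was. I'm handing the job in.

```bash
python3 -c "
from workcell import manip
print(manip.job_done())"
```

```text
the job is handed in; nothing more can be done
None
```

The job is handed in at about 30 s: the upper half stands open at about 2.2 rad, the lower half stayed shut, the red-capped bottle is on the tray, and the blue-capped bottle is back at the front of its bin.

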